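Fetch the scrub brush from behind the laundry supplies

TASK

Get the scrub brush out from behind the two bottles and the canister in the wire basket: first stand all three upright on the black rubber mat, then lay the brush, bristles down, flat inside the white enamel tray. After that put each of the three back upright in the basket on the very spot where it stood before. Set everything down gently, knock nothing over, and leave the small things in the basket and the dosing cup where they are.

Things in the scene. Friction and masses are not known exactly. Their poses are not given: they have to be found in the camera images.
- basket: Low white wire basket, fixed, 140 (x) by 220 (y) by 38 mm high; floor 4, walls 5 mm. Origin: centre of underside. Front is -x, roughly to the robot. Bottles and canister stand in a row, shuffled, at x -35 and y about -62, 0, +62 mm; the brush lies behind at x +28, its length along y. They stand so close before the brush that they leave a gripper no room at its handle.
- round_bottle: White plastic bottle, loose, round, 50 mm in diameter up to 122 mm, narrowing to a grey round screw cap 30 mm in diameter that spans heights 133 to 165 mm (total height 165 mm). Origin: centre of its underside, z up. 200 to 400 g. Grip the cap from above, fingers before and behind it (closing along the basket's x).
- square_bottle: White plastic bottle of square section, loose, 48 by 48 mm (sides along its x and y, set square to the basket) up to 124 mm, with a round grey screw cap 32 mm in diameter that spans heights 128 to 156 mm (total height 156 mm). Origin: centre of its underside, z up. 200 to 400 g. Grip the cap as above.
- canister: Bare aluminium canister, loose, straight and round, 49 mm in diameter, with a slip lid 51 mm in diameter that spans heights 122 to 148 mm (total height 148 mm); the lid does not come off. Origin: centre of its underside, z up. 175 to 350 g. Grip the lid from above, as above.
- brush: Wooden scrub brush, loose, 120 mm long (its x), 46 mm wide (its y), 72 mm high. Origin: centre of its underside (bristle tips), z up. Bristles to 18 mm, block to 35 mm, on top a bow handle: a bar along its whole length, 22 mm wide (y), heights 54 to 72 mm. 125 to 250 g. Grip the bar at its middle, closing along the brush's y.
- mat: Flat black rubber drip mat, fixed, 250 (its x) by 110 (its y) by 4 mm thick, on one side of the basket (left or right is drawn), long axis roughly along world x. Origin: centre of its underside; its top is 4 mm above. The side area for the bottles and canister; they stand in any order, e.g. in a row along its x.
- tray: Shallow white enamel tray with a dark rim, fixed, outside 200 (its x) by 110 (its y) by 14 mm high, walls 4 mm, floor 4 mm thick, on the other side of the basket, long axis roughly along world x. Origin: centre of its underside. The brush fits inside only lengthwise, either way round.
- stick: Stain stick, loose, a white upright tube with a grey cap, 26 mm in diameter, 74 mm high, in the basket's back left corner beside the brush's end (+y). To be left alone. Origin: centre of its underside.
- tin: Small steel tin, loose, 32 mm in diameter, 33 mm high, in the basket's back right corner beside the brush's other end (-y). To be left alone. Origin: centre of its underside.
- cup: Clear plastic dosing cup, loose, 58 mm across, 46 mm high, on the counter in front of the basket. To be left alone. Origin: centre of its underside.

How it is judged:
On the way, in this order (a step that is already met when the one before it is completed fails the run):
1. the round bottle, the square bottle and the canister all stand upright on the rubber mat, let go and at rest (x of round_bottle in the frame of mat between -0.115 and 0.115 m and y of round_bottle in the frame of mat between -0.045 and 0.045 m and z of each of round_bottle, square_bottle, canister in the frame of mat below 0.01 m and angle between each of round_bottle, square_bottle, canister's own z axis and vertical below 0.12 rad and linear speed of each of round_bottle, square_bottle, canister below 0.03 m/s and angular speed of each of round_bottle, square_bottle, canister below 0.3 rad/s and contact force between the fingers and round_bottle below 0.3 N and x of square_bottle in the frame of mat between -0.115 and 0.115 m and y of square_bottle in the frame of mat between -0.045 and 0.045 m and contact force between the fingers and square_bottle below 0.3 N and x of canister in the frame of mat between -0.115 and 0.115 m and y of canister in the frame of mat between -0.045 and 0.045 m and contact force between the fingers and canister below 0.3 N), for 0.2 s.
2. the brush lies flat, bristles down, inside the enamel tray, let go and at rest (x of brush in the frame of tray between -0.038 and 0.038 m and y of brush in the frame of tray between -0.032 and 0.032 m and z of brush in the frame of tray below 0.01 m and angle between brush's own z axis and vertical below 0.12 rad and linear speed of brush below 0.03 m/s and angular speed of brush below 0.3 rad/s and contact force between the fingers and brush below 0.3 N), for 0.2 s.
At the end, for the whole second after the job is handed in: Both bottles and the canister stand upright (within 7 degrees) in the basket, each within 15 mm of where it stood at the start; the brush lies flat on the floor of the enamel tray, wholly inside its walls, bristles down; all are released and at rest (all of step 2 and distance of each of round_bottle, square_bottle, canister from where it was at the start of the episode below 0.015 m and angle between each of round_bottle, square_bottle, canister's own z axis and vertical below 0.12 rad and linear speed of each of round_bottle, square_bottle, canister below 0.03 m/s and angular speed of each of round_bottle, square_bottle, canister below 0.3 rad/s and contact force between the fingers and round_bottle below 0.3 N and contact force between the fingers and square_bottle below 0.3 N and contact force between the fingers and canister below 0.3 N); the robot touches nothing.
It fails at once if the round bottle, the square bottle or the canister is knocked over (leans more than 35 degrees) (angle between any of round_bottle, square_bottle, canister's own z axis and vertical above 0.6 rad).
It fails at once if one of the bottles, the canister or the brush is dropped (falls faster than 0.8 m/s with no finger on it) ((linear speed of round_bottle above 0.8 m/s and contact force between the fingers and round_bottle below 0.01 N) or (linear speed of square_bottle above 0.8 m/s and contact force between the fingers and square_bottle below 0.01 N) or (linear speed of canister above 0.8 m/s and contact force between the fingers and canister below 0.01 N) or (linear speed of brush above 0.8 m/s and contact force between the fingers and brush below 0.01 N)).
It fails at once if the stain stick, the little tin or the dosing cup is disturbed (shifted more than 20 mm or tipped) (distance of any of stick, tin, cup from where it was at the start of the episode above 0.02 m or angle between any of stick, tin, cup's own z axis and vertical above 0.5 rad).
It also fails if it takes over 141 s, if anything falls off the work surface, if the arm or the gripper's body presses on something with over 40 N, if the wrist force passes 120 N, or if a joint passes its speed limit or range.

ROBOT

A 6-joint arm with a two-finger parallel gripper is mounted at the origin on the work surface. World frame = base frame: x ahead of the robot, y to its left, z up, the work surface at z = 0. Lengths are in m, angles in rad, forces in N, time in s.
With the tool pointing down it reaches from about 0.425 to 0.95 m from the base axis. Payload 3.5 kg.
Tool frame: the origin (TCP) lies at the very end of the fingers, on their centre line; the grasp point (between the pads) lies 19 mm behind it; z points along the fingers, y is the line along which they close (so a half turn about z gives the same grasp; the last joint's range is limited). The gripper opens to 85 mm and grips with 20 to 120 N. Pads are 22 mm wide; open, the fingers measure 114 mm over their backs; the gripper's body (76 mm by 85 mm) begins 54 mm behind the grasp point. The pads swing forward as they close: fully open they stand 13 mm farther back than shut.
Start: joints at [-1.405, 0.286, 1.577, -0, 1.279, -0.15], TCP at [0.21, -0.642, 0.231] pointing down, gripper open.
Joint ranges: [-2.77, 2.77], [-0.9, 2.22], [0.21, 2.48], [-1.53, 4.67], [0.24, 2.81], [-2.84, 2.84]. Speed limits (rad/s): [2.79, 2.79, 3.14, 3.14, 3.14, 3.14].

INTERFACE

Orientations are given as a unit quaternion [x, y, z, w].
In Python, from plant import ctrl gives the robot as it stands.
- The arm moves only by the tool inch_along, called after "Request:" as name(argument=value, ...) on one line, values as JSON. Schema: {"type":"object","properties":{"moves":{"type":"object","properties":{"tx":{"type":"array","items":{"type":"number"},"minItems":1,"maxItems":10},"ty":{"type":"array","items":{"type":"number"},"minItems":1,"maxItems":10},"tz":{"type":"array","items":{"type":"number"},"minItems":1,"maxItems":10},"rx":{"type":"array","items":{"type":"number"},"minItems":1,"maxItems":10},"ry":{"type":"array","items":{"type":"number"},"minItems":1,"maxItems":10},"rz":{"type":"array","items":{"type":"number"},"minItems":1,"maxItems":10},"aperture":{"type":"array","items":{"type":"number"},"minItems":1,"maxItems":10}},"additionalProperties":false,"required":["tx","ty","tz","rx","ry","rz","aperture"]},"clamp_n":{"type":"number"},"only":{"type":"string"},"quiet":{"type":"boolean"},"lines":{"type":"string"}},"required":["moves"],"additionalProperties":false}. moves is an object with one list for each field, all of the same length, 1 to 10, a row being the entries at one place: tx, ty, tz (the shift in m), rx, ry, rz (a rotation vector in rad), aperture (the opening from 0.0 (shut) to 1.0 (fully open)); each row is the pose to reach, as a shift and turn from the pose commanded when the call began, along the tool's axes at that moment; what a row does not reach only later rows make up. A row lasts 1/8 s, in which the tool goes at most 0.0625 m and 0.188 rad, less where a joint would pass 70% of its speed; a pose out of reach is approached as far as the arm can. The fingers move at their own pace and stop on an object; clamp_n is the grip in N (left out, the last holds). Time passes only in rows, so rows that do not move let the fingers close. The tool returns the time, the measured TCP pose, the force, the opening and the grip force at its end. only (a regular expression) keeps the lines of the reply that match it, lines (a string "A,B") keeps lines A to B, and quiet returns only ok. Input that does not fit is refused with a message, and nothing moves.
- ctrl.get_state(): the state, without advancing time (a new reading comes with each control period).
- ctrl.read_camera(name): name is "scene" or "side" or "wrist"; returns a dict with "pixels" (420x560x3 uint8, red, green, blue), "camera_matrix" (3x3 intrinsics, pixels), "xyz" and "orientation" of the camera in the world. Camera axes: x right, y down, z forward; pixel columns grow to the right and rows downward; lengths in m; the calibration is good to about 2 mm. A picture is of the moment at which its call begins. There is no depth.
- ctrl.sign_off(): hands the job in; it is judged then, once.
The state is a dict: "time": time; "qpos": joint angles; "dq": joint speeds; "joint_efforts": joint torques, N m; "eef_pos": TCP position; "tcp_rot": TCP orientation; "contact_force": force on the tool from outside, world axes, zero at the start; "wrist_torque": the same for the moment, N m; "opening": opening from 0.0 (shut) to 1.0 (fully open); "finger_force": force on a finger pad.
Only numpy, scipy, OpenCV 4.12 (cv2) and the standard library are available. Lean on these libraries where they do the work, as an engineer would, in place of code of your own. Each camera call takes 0.05 s, during which the arm holds its last target. There are 200 camera calls.

## Working session

There is one attempt and no reset: what is moved stays moved. The work goes in short steps, Python scripts to look and compute and a tool call to move; the robot and the scene stay as the last step left them, time stands still between calls to the robot, and variables do not carry over. Pictures are saved under pics/ and viewed, at most 14 in all, crops included, and the job is handed in when it is done.

```bash
ls; mkdir -p pics; cat > h.py <<'E'
import numpy as np, cv2, json
from scipy.spatial.transform import Rotation as R
from plant import ctrl
def shot(n,f):
    c=ctrl.read_camera(n); cv2.imwrite(f'pics/{f}.png',c['pixels'][:,:,::-1])
    json.dump({k:np.array(c[k]).tolist() for k in('camera_matrix','xyz','orientation')},open(f'pics/{f}.json','w'))
def ray(f,u,v):
    c=json.load(open(f'pics/{f}.json')); K=np.array(c['camera_matrix'])
    d=R.from_quat(c['orientation']).apply(np.linalg.solve(K,[u,v,1.])); return np.array(c['xyz']),d/np.linalg.norm(d)
def atz(f,u,v,z):
    o,d=ray(f,u,v); return o+d*(z-o[2])/d[2]
def tri(obs):
    A=np.zeros((3,3));b=np.zeros(3);rs=[ray(*o) for o in obs]
    for o,d in rs: P=np.eye(3)-np.outer(d,d);A+=P;b+=P@o
    p=np.linalg.solve(A,b); return p,[round(float(np.linalg.norm(np.cross(d,p-o))),4) for o,d in rs]
def proj(f,p):
    c=json.load(open(f'pics/{f}.json')); q=np.array(c['camera_matrix'])@R.from_quat(c['orientation']).inv().apply(np.array(p)-c['xyz']); return q[:2]/q[2]
def togo(p,yaw=None):
    # shift in tool axes from measured pose to world p ; yaw = world direction of tool y
    s=ctrl.get_state(); r=R.from_quat(s['tcp_rot']); print('d',np.round(r.inv().apply(np.array(p)-s['eef_pos']),4))
    if yaw is not None:
        y=np.array([np.cos(yaw),np.sin(yaw),0]); z=np.array([0,0,-1]); t=R.from_matrix(np.c_[np.cross(y,z),y,z]); print('rv',np.round((r.inv()*t).as_rotvec(),4))
E
python3 - <<'E'
from h import *
np.set_printoptions(precision=4,suppress=True)
s=ctrl.get_state();print(s)
print(R.from_quat(s['tcp_rot']).as_matrix())
for n in('scene','side','wrist'):
    shot(n,n+'0');print(open(f'pics/{n}0.json').read())
E
```

```text
pics
plant.py
{'time': 0.0, 'qpos': array([-1.405 ,  0.2872,  1.5782,  0.    ,  1.2786, -0.15  ]), 'dq': array([-0.0002, -0.0014, -0.0013,  0.0002,  0.0014,  0.0001]), 'joint_efforts': array([ -0.0006, -40.5981, -29.2623,  -0.0002,   0.0058,   0.    ]), 'eef_pos': array([ 0.2096, -0.641 ,  0.23  ]), 'tcp_rot': array([ 0.9876,  0.1572,  0.    , -0.0012]), 'contact_force': array([-0.082 ,  0.7981, -0.5234]), 'wrist_torque': array([0.0508, 0.0089, 0.037 ]), 'finger_force': 0.0, 'opening': 1.003021112429145}
[[ 0.9506  0.3105 -0.0004]
 [ 0.3105 -0.9506  0.0023]
 [ 0.0004 -0.0023 -1.    ]]
{"camera_matrix": [[463.66584039627793, 0.0, 281.03335688794033], [0.0, 463.66584039627793, 207.66658889893841], [0.0, 0.0, 1.0]], "xyz": [1.1138521617057247, -0.037979887927028874, 0.8141189469767366], "orientation": [0.7081058729455132, 0.634136882619194, -0.2120270026000746, -0.22693839906571817]}
{"camera_matrix": [[445.4833036110502, 0.0, 279.41896836974564], [0.0, 445.4833036110502, 203.77132010301895], [0.0, 0.0, 1.0]], "xyz": [0.689075928475549, 0.6424010553799243, 0.8983846998330907], "orientation": [0.08079112544961221, 0.9430584846237023, -0.3214765271584883, -0.027682686176543056]}
{"camera_matrix": [[296.20945343647907, 0.0, 278.47333029071063], [0.0, 296.20945343647907, 207.90614699858185], [0.0, 0.0, 1.0]], "xyz": [0.2781782915723181, -0.6205891368805104, 0.3731127381215786], "orientation": [0.8013345526230069, -0.5811400234150756, -0.084145048723249, 0.1142751886149075]}
```

View pics/scene0.png

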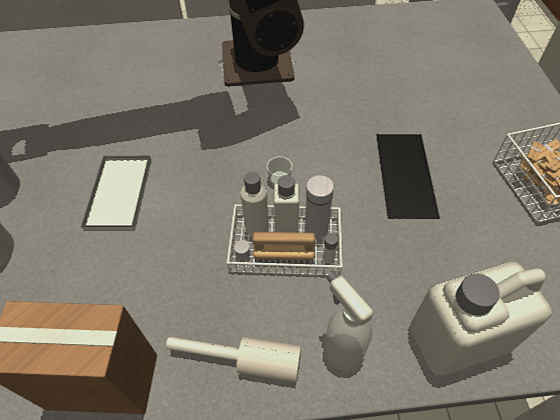

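View pics/side0.png

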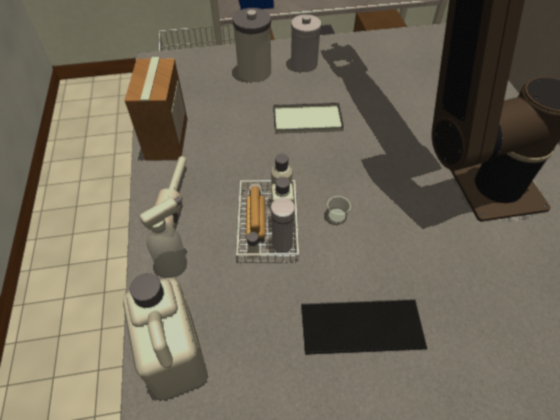

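The scene picture shows the basket at about (285,240), with the round bottle, square bottle and canister caps at (252,179), (287,182) and (320,185). The brush is at (284,246), the mat at +y (407,176) and the tray at -y (117,193). The side picture agrees. Next I'll enlarge crops.

```bash
python3 - <<'E'
import cv2
for n,x,y in(('scene',205,150),('side',200,145)):
    i=cv2.imread(f'pics/{n}0.png')[y:y+132,x:x+160]; cv2.imwrite(f'pics/{n}0c.png',cv2.resize(i,(800,600) if 0 else None,fx=4.5,fy=4.5,interpolation=cv2.INTER_CUBIC) if 1 else 0)
# mat / tray outlines
import numpy as np
for n,roi in(('scene',(360,120,90,110)),('side',(290,290,145,70))):
    im=cv2.imread(f'pics/{n}0.png');x,y,w,h=roi;m=(im[y:y+h,x:x+w].max(2)<40).astype('uint8')
    c=max(cv2.findContours(m,0,2)[0],key=cv2.contourArea);q=cv2.approxPolyDP(cv2.convexHull(c),5,True)[:,0]+[x,y];print('mat',n,q.tolist())
for n,roi in(('scene',(70,140,95,100)),('side',(260,92,95,50))):
    im=cv2.imread(f'pics/{n}0.png');x,y,w,h=roi;m=(im[y:y+h,x:x+w].min(2)>150).astype('uint8')
    c=max(cv2.findContours(m,0,2)[0],key=cv2.contourArea);q=cv2.approxPolyDP(cv2.convexHull(c),4,True)[:,0]+[x,y];print('tray floor',n,q.tolist())
E
```

```text
mat scene [[377, 134], [420, 135], [438, 218], [415, 218], [385, 196]]
mat side [[414, 301], [424, 348], [306, 353], [302, 305]]
tray floor scene [[146, 160], [131, 224], [86, 224], [105, 162]]
tray floor side [[339, 121], [277, 127], [276, 110], [335, 107]]
```

View pics/scene0c.png

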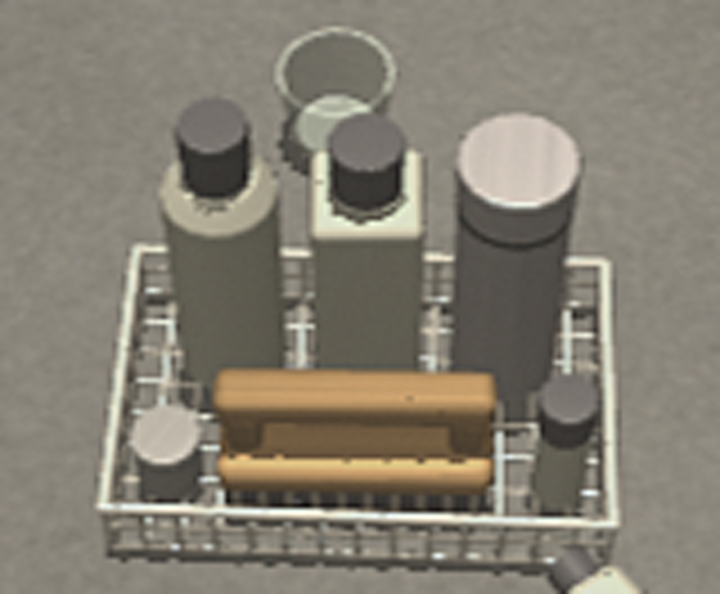

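View pics/side0c.png

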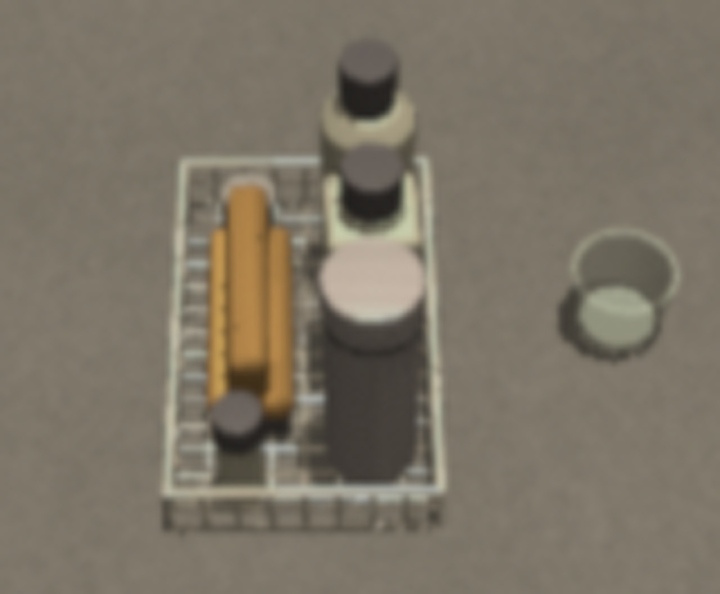

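The scene crop (scale 4.5) shows cap-top centres at round (212,124), square (368,142) and lid (518,161). In the side crop they are at (369,63), (372,169) and (371,281). I also read the basket rim corners and the brush bar ends from both crops.

```bash
cat > m.py <<'E'
from h import *
np.set_printoptions(precision=4,suppress=True)
S=lambda u,v:('scene0',(u+.5)/4.5-.5+205,(v+.5)/4.5-.5+150)
D=lambda u,v:('side0',(u+.5)/4.5-.5+200,(v+.5)/4.5-.5+145)
for n,a,b in(('round',S(212,124),D(369,63)),('square',S(368,142),D(372,169)),('can',S(518,161),D(371,281)),
 ('rim -x-y',S(136,250),D(430,158)),('rim -x+y',S(608,262),D(442,490)),('rim +x+y',S(616,522),D(167,492)),('rim +x-y',S(101,508),D(182,160)),
 ('bar -y',S(219,387),D(248,186)),('bar +y',S(492,390),D(248,364)),('stick',S(568,394),D(238,411)),('tin',S(166,432),D(246,190)),('cup',S(336,70),D(625,268))):
    print(n,*tri([a,b]))
M=[((377,134),(414,301)),((420,135),(424,348)),((438,218),(306,353)),((377+10,218),(302,305))]
for a,b in M: print('mat',*tri([('scene0',*a),('side0',*b)]))
T=[((146,160),(339,121)),((131,224),(277,127)),((86,224),(276,110)),((105,162),(335,107))]
for a,b in T: print('tray',*tri([('scene0',*a),('side0',*b)]), atz('scene0',*a,.008)[:2])
E
python3 m.py
```

```text
round [ 0.5657 -0.0416  0.1644] [0.0, 0.0]
square [0.5754 0.0208 0.1562] [0.0003, 0.0003]
can [0.5863 0.0816 0.1481] [0.0001, 0.0001]
rim -x-y [ 0.5238 -0.084   0.0319] [0.0022, 0.0022]
rim -x+y [0.5595 0.1334 0.0349] [0.001, 0.001]
rim +x+y [0.6952 0.1119 0.0364] [0.0009, 0.0009]
rim +x-y [ 0.6625 -0.1048  0.0349] [0.0013, 0.0013]
bar -y [ 0.6306 -0.0497  0.0708] [0.001, 0.001]
bar +y [0.646  0.0652 0.0708] [0.0003, 0.0003]
stick [0.6549 0.0957 0.076 ] [0.0002, 0.0002]
tin [ 0.6297 -0.0748  0.0376] [0.001, 0.001]
cup [0.437  0.0201 0.0453] [0.0008, 0.0008]
mat [0.3266 0.2727 0.0004] [0.001, 0.001]
mat [0.3434 0.3753 0.0015] [0.001, 0.001]
mat [ 0.5836  0.3446 -0.002 ] [0.0013, 0.0013]
mat [ 0.5694  0.2385 -0.0059] [0.0004, 0.0004]
tray [ 0.3578 -0.2849  0.0223] [0.0068, 0.0068] [ 0.3527 -0.2849]
tray [ 0.5339 -0.3045  0.0139] [0.0027, 0.0027] [ 0.5325 -0.3046]
tray [ 0.5177 -0.4017 -0.0012] [0.0026, 0.0026] [ 0.5216 -0.3996]
tray [ 0.3379 -0.3844 -0.0031] [0.0006, 0.0006] [ 0.3478 -0.3801]
```

```bash
python3 -c "
from h import *
togo([.586,.082,.26],-.157)"
```

Request:
inch_along(moves={"tx":[0.04, 0.08, 0.12, 0.16, 0.2, 0.24, 0.28, 0.32, 0.36, 0.4], "ty":[-0.04, -0.08, -0.12, -0.16, -0.2, -0.24, -0.28, -0.32, -0.36, -0.4], "tz":[-0.03, -0.03, -0.03, -0.03, -0.03, -0.03, -0.03, -0.03, -0.03, -0.03], "rx":[0, 0, 0, 0, 0, 0, 0, 0, 0, 0], "ry":[0, 0, 0, 0, 0, 0, 0, 0, 0, 0], "rz":[-0.16, -0.32, -0.48, -0.64, -0.8, -0.95, -1.098, -1.098, -1.098, -1.098], "aperture":[1, 1, 1, 1, 1, 1, 1, 1, 1, 1]}, clamp_n=40)

```text
time: 1.4
eef_pos: [0.466, -0.1353, 0.2613]
tcp_rot: [0.76, 0.649, 0.0, 0.0]
contact_force: [0.9, -0.0, 0.7]
opening: 0.999
finger_force: 0.0
```

```bash
python3 -c "
from h import *
togo([.586,.082,.26],-.157)"
```

```text
d [0.2334 0.0845 0.0013]
rv [ 0.0003  0.0001 -0.0001]
```

Request:
inch_along(moves={"tx":[0.05, 0.1, 0.15, 0.2, 0.233, 0.233, 0.233], "ty":[0.018, 0.036, 0.055, 0.073, 0.0845, 0.0845, 0.0845], "tz":[0, 0, 0, 0, 0, 0, 0], "rx":[0, 0, 0, 0, 0, 0, 0], "ry":[0, 0, 0, 0, 0, 0, 0], "rz":[0, 0, 0, 0, 0, 0, 0], "aperture":[1, 1, 1, 1, 1, 1, 1]})

```text
time: 2.28
eef_pos: [0.5851, 0.0794, 0.2609]
tcp_rot: [0.76, 0.65, -0.001, -0.0]
contact_force: [-0.1, -0.3, -0.9]
opening: 1.003
finger_force: 0.0
```

```bash
python3 - <<'E'
from h import *
togo([.586,.082,.26],-.157)
shot('wrist','w1'); i=cv2.imread('pics/w1.png'); 
for n,p in(('can',(.5863,.0816,.151)),('sq',(.5754,.0208,.159)),('rd',(.5657,-.0416,.168)),('tcp',(.586,.082,.20))): print(n,proj('w1',p))
E
```

```text
d [0.0027 0.0005 0.0009]
rv [-0.001   0.0006  0.0001]
can [278.59159572 200.89942312]
sq [277.20209474 268.29038349]
rd [277.41717187 332.98833574]
tcp [277.99300635 217.93352831]
```

View pics/w1.png

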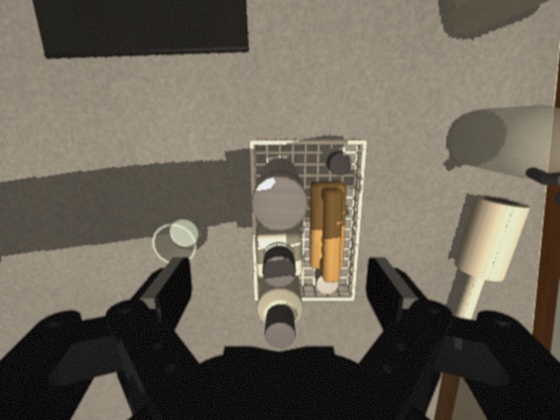

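The wrist picture shows the lid at (280,204), predicted (279,201). The square cap is at (279,266) and the round cap at (280,334), so everything agrees to about 2 mm. Descending on the canister.

Request:
inch_along(moves={"tx":[0.001, 0.001, 0.001, 0.001, 0.001, 0.001], "ty":[0.001, 0.001, 0.001, 0.001, 0.001, 0.001], "tz":[0.04, 0.08, 0.12, 0.14, 0.147, 0.147], "rx":[0, 0, 0, 0, 0, 0], "ry":[0, 0, 0, 0, 0, 0], "rz":[0, 0, 0, 0, 0, 0], "aperture":[1, 1, 1, 1, 1, 1]})

```text
time: 3.08
eef_pos: [0.5873, 0.0803, 0.1153]
tcp_rot: [0.761, 0.649, 0.001, 0.0]
contact_force: [-0.2, -0.3, 0.3]
opening: 1.001
finger_force: 0.0
```

Request:
inch_along(moves={"tx":[0, 0, 0, 0, 0, 0], "ty":[0, 0, 0, 0, 0, 0], "tz":[0, 0, 0, 0, 0, 0], "rx":[0, 0, 0, 0, 0, 0], "ry":[0, 0, 0, 0, 0, 0], "rz":[0, 0, 0, 0, 0, 0], "aperture":[0.7, 0.6, 0.5, 0.3, 0.3, 0.3]}, clamp_n=40)

```text
time: 3.82
eef_pos: [0.5874, 0.0807, 0.1159]
tcp_rot: [0.76, 0.65, 0.001, 0.001]
contact_force: [-1.4, 0.3, 6.8]
opening: 0.585
finger_force: 41.3
```

```bash
python3 - <<'E'
from h import *
shot('side','s1');shot('scene','c1')
a=cv2.imread('pics/s1.png')[100:290,180:370];b=cv2.imread('pics/c1.png')[90:280,200:390]
cv2.imwrite('pics/g1.png',cv2.resize(cv2.hconcat([a,b]),None,fx=2.1,fy=2.1,interpolation=2))
E
```

```text
(no output)
```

View pics/g1.png

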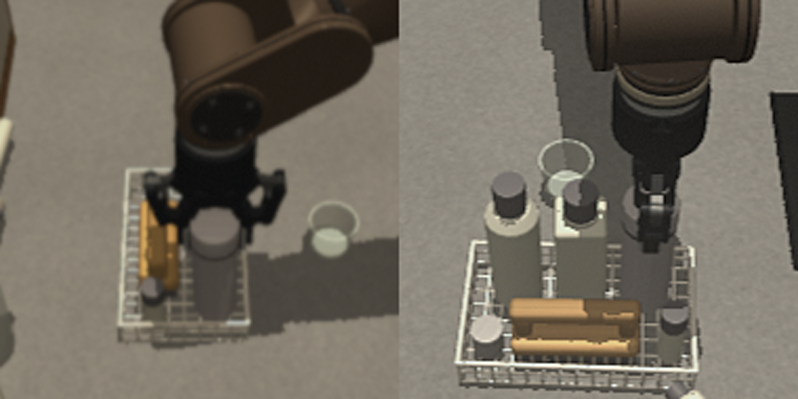

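The canister is held: opening 0.585 is about 50 mm, and both views show the fingers on the lid. Lifting.

Request:
inch_along(moves={"tx":[0, 0, 0, 0, 0, 0], "ty":[0, 0, 0, 0, 0, 0], "tz":[-0.01, -0.025, -0.05, -0.075, -0.09, -0.09], "rx":[0, 0, 0, 0, 0, 0], "ry":[0, 0, 0, 0, 0, 0], "rz":[0, 0, 0, 0, 0, 0], "aperture":[0.3, 0.3, 0.3, 0.3, 0.3, 0.3]})

```text
time: 4.68
eef_pos: [0.5875, 0.0806, 0.206]
tcp_rot: [0.76, 0.649, 0.001, 0.001]
contact_force: [-0.1, -0.1, -2.8]
opening: 0.583
finger_force: 42.0
```

```bash
python3 -c "
from h import *
togo([.550,.295,.206],-.157)"
```

```text
d [ 2.059e-01 -7.050e-02 -1.000e-04]
rv [ 0.0032 -0.0004  0.0001]
```

Request:
inch_along(moves={"tx":[0.015, 0.045, 0.085, 0.125, 0.165, 0.19, 0.203, 0.206, 0.206], "ty":[-0.005, -0.015, -0.029, -0.043, -0.056, -0.065, -0.069, -0.0705, -0.0705], "tz":[0, 0, 0, 0, 0, 0, 0, 0, 0], "rx":[0, 0, 0, 0, 0, 0, 0, 0, 0], "ry":[0, 0, 0, 0, 0, 0, 0, 0, 0], "rz":[0, 0, 0, 0, 0, 0, 0, 0, 0], "aperture":[0.3, 0.3, 0.3, 0.3, 0.3, 0.3, 0.3, 0.3, 0.3]})

```text
time: 5.8
eef_pos: [0.5492, 0.2946, 0.2039]
tcp_rot: [0.76, 0.649, -0.0, 0.0]
contact_force: [0.5, 0.3, -2.6]
opening: 0.584
finger_force: 42.0
```

Request:
inch_along(moves={"tx":[0, 0, 0, 0, 0, 0, 0], "ty":[0, 0, 0, 0, 0, 0, 0], "tz":[0.02, 0.045, 0.067, 0.08, 0.086, 0.087, 0.087], "rx":[0, 0, 0, 0, 0, 0, 0], "ry":[0, 0, 0, 0, 0, 0, 0], "rz":[0, 0, 0, 0, 0, 0, 0], "aperture":[0.3, 0.3, 0.3, 0.3, 0.3, 0.3, 0.3]})

```text
time: 6.68
eef_pos: [0.5499, 0.2953, 0.1183]
tcp_rot: [0.76, 0.649, 0.001, 0.0]
contact_force: [-0.1, 0.3, -1.8]
opening: 0.582
finger_force: 42.1
```

Request:
inch_along(moves={"tx":[0, 0, 0], "ty":[0, 0, 0], "tz":[0.001, 0.002, 0.002], "rx":[0, 0, 0], "ry":[0, 0, 0], "rz":[0, 0, 0], "aperture":[0.3, 0.3, 0.3]})

```text
time: 7.05
eef_pos: [0.5496, 0.2953, 0.116]
tcp_rot: [0.76, 0.65, 0.0, 0.0]
contact_force: [-0.0, -0.4, 0.8]
opening: 0.588
finger_force: 42.2
```

Request:
inch_along(moves={"tx":[0, 0], "ty":[0, 0], "tz":[0.001, 0.001], "rx":[0, 0], "ry":[0, 0], "rz":[0, 0], "aperture":[0.3, 0.3]})

```text
time: 7.3
eef_pos: [0.5497, 0.2955, 0.116]
tcp_rot: [0.76, 0.649, 0.001, 0.0]
contact_force: [-2.7, -0.2, 6.9]
opening: 0.59
finger_force: 42.7
```

Contact at 0.116. Releasing slowly and rising, then going to the square bottle.

Request:
inch_along(moves={"tx":[0, 0, 0, 0, 0, 0, 0, 0, 0, 0], "ty":[0, 0, 0, 0, 0, 0, 0, 0, 0, 0], "tz":[0, 0, 0, 0, -0.01, -0.04, -0.08, -0.12, -0.14, -0.14], "rx":[0, 0, 0, 0, 0, 0, 0, 0, 0, 0], "ry":[0, 0, 0, 0, 0, 0, 0, 0, 0, 0], "rz":[0, 0, 0, 0, 0, 0, 0, 0, 0, 0], "aperture":[0.65, 0.75, 0.9, 1, 1, 1, 1, 1, 1, 1]})

```text
time: 8.55
eef_pos: [0.55, 0.2954, 0.2564]
tcp_rot: [0.76, 0.649, 0.002, 0.001]
contact_force: [0.2, -0.7, 0.3]
opening: 0.999
finger_force: 0.0
```

```bash
python3 -c "
from h import *
togo([.577,.020,.255],-.157)"
```

```text
d [-0.2678  0.0697  0.0012]
rv [ 0.0034 -0.0018  0.    ]
```

Request:
inch_along(moves={"tx":[-0.05, -0.1, -0.15, -0.2, -0.25, -0.268, -0.268, -0.268], "ty":[0.013, 0.026, 0.039, 0.052, 0.065, 0.07, 0.07, 0.07], "tz":[0, 0, 0, 0, 0, 0, 0, 0], "rx":[0, 0, 0, 0, 0, 0, 0, 0], "ry":[0, 0, 0, 0, 0, 0, 0, 0], "rz":[0, 0, 0, 0, 0, 0, 0, 0], "aperture":[1, 1, 1, 1, 1, 1, 1, 1]})

```text
time: 9.55
eef_pos: [0.5761, 0.0207, 0.2535]
tcp_rot: [0.76, 0.65, -0.0, -0.001]
contact_force: [0.5, 0.6, -0.0]
opening: 1.003
finger_force: 0.0
```

```bash
python3 -c "
from h import *
togo([.577,.020,.132],-.157)"
```

```text
d [-0.0007  0.0012  0.1215]
rv [-0.0016 -0.0006  0.0011]
```

Request:
inch_along(moves={"tx":[0, 0, 0, 0, 0, 0], "ty":[0, 0, 0, 0, 0, 0], "tz":[0.04, 0.08, 0.11, 0.12, 0.1215, 0.1215], "rx":[0, 0, 0, 0, 0, 0], "ry":[0, 0, 0, 0, 0, 0], "rz":[0, 0, 0, 0, 0, 0], "aperture":[1, 1, 1, 1, 1, 1]})

```text
time: 10.3
eef_pos: [0.5775, 0.0198, 0.1344]
tcp_rot: [0.76, 0.65, 0.001, 0.001]
contact_force: [-0.6, 0.1, 0.1]
opening: 0.998
finger_force: 0.0
```

Request:
inch_along(moves={"tx":[0, 0, 0, 0, 0, 0, 0, 0], "ty":[0, 0, 0, 0, 0, 0, 0, 0], "tz":[0, 0, 0, 0, 0, 0, 0, 0], "rx":[0, 0, 0, 0, 0, 0, 0, 0], "ry":[0, 0, 0, 0, 0, 0, 0, 0], "rz":[0, 0, 0, 0, 0, 0, 0, 0], "aperture":[0.7, 0.55, 0.4, 0.3, 0.1, 0.1, 0.1, 0.1]}, clamp_n=40)

```text
time: 11.3
eef_pos: [0.5767, 0.0194, 0.1334]
tcp_rot: [0.76, 0.649, 0.0, 0.0]
contact_force: [-1.0, -0.1, 5.1]
opening: 0.357
finger_force: 40.4
```

Request:
inch_along(moves={"tx":[0, 0, 0, 0, 0, 0], "ty":[0, 0, 0, 0, 0, 0], "tz":[-0.01, -0.025, -0.05, -0.075, -0.09, -0.09], "rx":[0, 0, 0, 0, 0, 0], "ry":[0, 0, 0, 0, 0, 0], "rz":[0, 0, 0, 0, 0, 0], "aperture":[0.1, 0.1, 0.1, 0.1, 0.1, 0.1]})

```text
time: 12.05
eef_pos: [0.5773, 0.0193, 0.2244]
tcp_rot: [0.76, 0.649, 0.001, 0.001]
contact_force: [-0.6, 0.4, -3.8]
opening: 0.361
finger_force: 40.1
```

```bash
python3 -c "
from h import *
togo([.456,.308,.223],-.157)"
```

```text
d [ 0.2661 -0.1649  0.0009]
rv [ 0.0032 -0.      0.    ]
```

Request:
inch_along(moves={"tx":[0.02, 0.055, 0.095, 0.14, 0.185, 0.225, 0.25, 0.262, 0.266, 0.266], "ty":[-0.012, -0.034, -0.059, -0.087, -0.115, -0.14, -0.155, -0.163, -0.165, -0.165], "tz":[0, 0, 0, 0, 0, 0, 0, 0, 0, 0], "rx":[0, 0, 0, 0, 0, 0, 0, 0, 0, 0], "ry":[0, 0, 0, 0, 0, 0, 0, 0, 0, 0], "rz":[0, 0, 0, 0, 0, 0, 0, 0, 0, 0], "aperture":[0.1, 0.1, 0.1, 0.1, 0.1, 0.1, 0.1, 0.1, 0.1, 0.1]})

```text
time: 13.3
eef_pos: [0.4552, 0.3075, 0.2224]
tcp_rot: [0.76, 0.649, -0.0, 0.0]
contact_force: [-0.4, -0.7, -2.3]
opening: 0.358
finger_force: 40.2
```

Request:
inch_along(moves={"tx":[0, 0, 0, 0, 0, 0, 0], "ty":[0, 0, 0, 0, 0, 0, 0], "tz":[0.02, 0.045, 0.067, 0.08, 0.086, 0.087, 0.087], "rx":[0, 0, 0, 0, 0, 0, 0], "ry":[0, 0, 0, 0, 0, 0, 0], "rz":[0, 0, 0, 0, 0, 0, 0], "aperture":[0.1, 0.1, 0.1, 0.1, 0.1, 0.1, 0.1]})

```text
time: 14.18
eef_pos: [0.4557, 0.3082, 0.1367]
tcp_rot: [0.76, 0.649, 0.001, 0.0]
contact_force: [-0.3, -0.1, -2.0]
opening: 0.359
finger_force: 40.1
```

Request:
inch_along(moves={"tx":[0, 0, 0, 0], "ty":[0, 0, 0, 0], "tz":[0.001, 0.002, 0.003, 0.003], "rx":[0, 0, 0, 0], "ry":[0, 0, 0, 0], "rz":[0, 0, 0, 0], "aperture":[0.1, 0.1, 0.1, 0.1]})

```text
time: 14.68
eef_pos: [0.4553, 0.3081, 0.1334]
tcp_rot: [0.76, 0.649, 0.0, -0.0]
contact_force: [-0.1, 1.1, -0.8]
opening: 0.361
finger_force: 40.4
```

Request:
inch_along(moves={"tx":[0, 0], "ty":[0, 0], "tz":[0.0005, 0.0005], "rx":[0, 0], "ry":[0, 0], "rz":[0, 0], "aperture":[0.1, 0.1]})

```text
time: 14.92
eef_pos: [0.4554, 0.3083, 0.1334]
tcp_rot: [0.76, 0.649, 0.0, -0.0]
contact_force: [-3.7, 0.0, 4.5]
opening: 0.36
finger_force: 40.9
```

Standing on the mat. Releasing and going to the round bottle.

Request:
inch_along(moves={"tx":[0, 0, 0, 0, 0, 0, 0, 0, 0, 0], "ty":[0, 0, 0, 0, 0, 0, 0, 0, 0, 0], "tz":[0, 0, 0, 0, -0.01, -0.04, -0.08, -0.12, -0.13, -0.13], "rx":[0, 0, 0, 0, 0, 0, 0, 0, 0, 0], "ry":[0, 0, 0, 0, 0, 0, 0, 0, 0, 0], "rz":[0, 0, 0, 0, 0, 0, 0, 0, 0, 0], "aperture":[0.42, 0.55, 0.8, 1, 1, 1, 1, 1, 1, 1]})

```text
time: 16.18
eef_pos: [0.4553, 0.3081, 0.2629]
tcp_rot: [0.76, 0.649, 0.001, 0.0]
contact_force: [-0.2, 0.3, -0.8]
opening: 0.997
finger_force: 0.0
```

```bash
python3 -c "
from h import *
togo([.567,-.043,.262],-.157)"
```

```text
d [-0.3293  0.1652  0.0008]
rv [ 0.0012 -0.0007  0.    ]
```

Request:
inch_along(moves={"tx":[-0.05, -0.1, -0.15, -0.2, -0.25, -0.3, -0.329, -0.329, -0.329], "ty":[0.025, 0.05, 0.075, 0.1, 0.125, 0.15, 0.165, 0.165, 0.165], "tz":[0, 0, 0, 0, 0, 0, 0, 0, 0], "rx":[0, 0, 0, 0, 0, 0, 0, 0, 0], "ry":[0, 0, 0, 0, 0, 0, 0, 0, 0], "rz":[0, 0, 0, 0, 0, 0, 0, 0, 0], "aperture":[1, 1, 1, 1, 1, 1, 1, 1, 1]})

```text
time: 17.3
eef_pos: [0.5657, -0.0421, 0.2604]
tcp_rot: [0.76, 0.649, -0.001, -0.002]
contact_force: [-0.1, 0.2, -0.0]
opening: 1.001
finger_force: 0.0
```

```bash
python3 -c "
from h import *
togo([.567,-.043,.136],-.157)"
```

```text
d [-0.0008  0.0018  0.1244]
rv [-0.0035 -0.0008 -0.    ]
```

Request:
inch_along(moves={"tx":[0, 0, 0, 0, 0, 0], "ty":[0, 0, 0, 0.001, 0.001, 0.001], "tz":[0.04, 0.08, 0.11, 0.123, 0.125, 0.125], "rx":[0, 0, 0, 0, 0, 0], "ry":[0, 0, 0, 0, 0, 0], "rz":[0, 0, 0, 0, 0, 0], "aperture":[1, 1, 1, 1, 1, 1]})

```text
time: 18.05
eef_pos: [0.5685, -0.0428, 0.1387]
tcp_rot: [0.76, 0.65, 0.001, 0.001]
contact_force: [-0.3, -0.7, 0.1]
opening: 0.999
finger_force: 0.0
```

Request:
inch_along(moves={"tx":[0, 0, 0, 0, 0, 0, 0, 0], "ty":[0, 0, 0, 0, 0, 0, 0, 0], "tz":[0, 0, 0, 0, 0, 0, 0, 0], "rx":[0, 0, 0, 0, 0, 0, 0, 0], "ry":[0, 0, 0, 0, 0, 0, 0, 0], "rz":[0, 0, 0, 0, 0, 0, 0, 0], "aperture":[0.7, 0.55, 0.4, 0.3, 0.1, 0.1, 0.1, 0.1]}, clamp_n=40)

```text
time: 19.05
eef_pos: [0.5677, -0.043, 0.1378]
tcp_rot: [0.76, 0.65, -0.0, 0.0]
contact_force: [-1.7, -0.1, 5.2]
opening: 0.343
finger_force: 39.9
```

Request:
inch_along(moves={"tx":[0, 0, 0, 0, 0, 0], "ty":[0, 0, 0, 0, 0, 0], "tz":[-0.01, -0.025, -0.05, -0.075, -0.09, -0.09], "rx":[0, 0, 0, 0, 0, 0], "ry":[0, 0, 0, 0, 0, 0], "rz":[0, 0, 0, 0, 0, 0], "aperture":[0.1, 0.1, 0.1, 0.1, 0.1, 0.1]})

```text
time: 19.8
eef_pos: [0.5684, -0.0431, 0.2288]
tcp_rot: [0.76, 0.649, 0.001, 0.001]
contact_force: [-0.3, 0.1, -4.7]
opening: 0.34
finger_force: 40.1
```

```bash
python3 -c "
from h import *
togo([.3616,.3205,.228],-.157)"
```

```text
d [ 3.268e-01 -2.611e-01 -1.000e-04]
rv [ 0.0031  0.0003 -0.    ]
```

Request:
inch_along(moves={"tx":[0.02, 0.06, 0.105, 0.15, 0.195, 0.24, 0.28, 0.31, 0.325, 0.327], "ty":[-0.016, -0.048, -0.084, -0.12, -0.156, -0.192, -0.224, -0.248, -0.26, -0.261], "tz":[0, 0, 0, 0, 0, 0, 0, 0, 0, 0], "rx":[0, 0, 0, 0, 0, 0, 0, 0, 0, 0], "ry":[0, 0, 0, 0, 0, 0, 0, 0, 0, 0], "rz":[0, 0, 0, 0, 0, 0, 0, 0, 0, 0], "aperture":[0.1, 0.1, 0.1, 0.1, 0.1, 0.1, 0.1, 0.1, 0.1, 0.1]})

```text
time: 21.05
eef_pos: [0.3588, 0.3215, 0.2259]
tcp_rot: [0.759, 0.651, -0.001, -0.0]
contact_force: [0.4, 0.2, -4.0]
opening: 0.342
finger_force: 40.3
```

Request:
inch_along(moves={"tx":[0, 0, 0, 0, 0, 0, 0, 0], "ty":[0, 0, 0, 0, 0, 0, 0, 0], "tz":[0, 0.02, 0.045, 0.067, 0.08, 0.086, 0.087, 0.087], "rx":[0, 0, 0, 0, 0, 0, 0, 0], "ry":[0, 0, 0, 0, 0, 0, 0, 0], "rz":[0, 0, 0, 0, 0, 0, 0, 0], "aperture":[0.1, 0.1, 0.1, 0.1, 0.1, 0.1, 0.1, 0.1]})

```text
time: 22.05
eef_pos: [0.3616, 0.3211, 0.1412]
tcp_rot: [0.76, 0.649, 0.001, 0.0]
contact_force: [-0.2, 0.5, -3.9]
opening: 0.343
finger_force: 40.2
```

Request:
inch_along(moves={"tx":[0, 0, 0, 0], "ty":[0, 0, 0, 0], "tz":[0.001, 0.002, 0.003, 0.003], "rx":[0, 0, 0, 0], "ry":[0, 0, 0, 0], "rz":[0, 0, 0, 0], "aperture":[0.1, 0.1, 0.1, 0.1]})

```text
time: 22.55
eef_pos: [0.3611, 0.3211, 0.1378]
tcp_rot: [0.76, 0.649, 0.0, -0.0]
contact_force: [-0.5, -1.0, -1.1]
opening: 0.339
finger_force: 40.6
```

Request:
inch_along(moves={"tx":[0, 0], "ty":[0, 0], "tz":[0.0007, 0.0007], "rx":[0, 0], "ry":[0, 0], "rz":[0, 0], "aperture":[0.1, 0.1]})

```text
time: 22.8
eef_pos: [0.3613, 0.3213, 0.1378]
tcp_rot: [0.76, 0.649, 0.001, -0.0]
contact_force: [-2.3, -1.3, 5.3]
opening: 0.339
finger_force: 41.3
```

Request:
inch_along(moves={"tx":[0, 0, 0, 0, 0, 0, 0, 0, 0], "ty":[0, 0, 0, 0, 0, 0, 0, 0, 0], "tz":[0, 0, 0, 0, -0.01, -0.04, -0.08, -0.1, -0.1], "rx":[0, 0, 0, 0, 0, 0, 0, 0, 0], "ry":[0, 0, 0, 0, 0, 0, 0, 0, 0], "rz":[0, 0, 0, 0, 0, 0, 0, 0, 0], "aperture":[0.42, 0.55, 0.8, 1, 1, 1, 1, 1, 1]})

```text
time: 23.92
eef_pos: [0.3621, 0.3215, 0.2394]
tcp_rot: [0.76, 0.649, 0.003, 0.001]
contact_force: [-0.0, -0.0, -0.1]
opening: 0.997
finger_force: 0.0
```

```bash
python3 - <<'E'
from h import *
togo([.639,.007,.2],-.145)
shot('scene','c2');shot('side','s2')
a=cv2.imread('pics/c2.png')[100:300,200:460];b=cv2.imread('pics/s2.png')[150:350,190:450]
cv2.imwrite('pics/g2.png',cv2.resize(cv2.vconcat([a,b]),None,fx=1.5,fy=1.5,interpolation=2))
E
```

```text
d [-0.2675  0.3225  0.0399]
rv [ 0.0043 -0.0034 -0.0119]
```

View pics/g2.png

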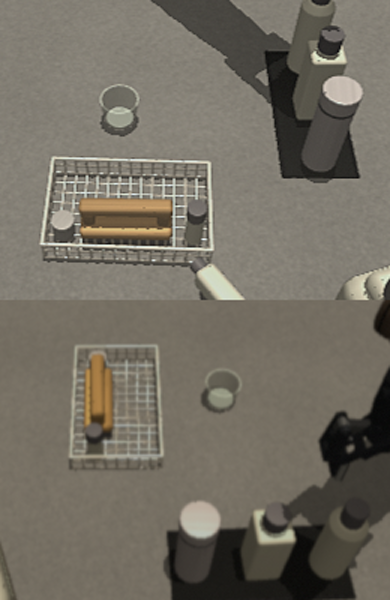

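The picture shows all three standing upright on the mat (scene part caps at (316,5), (332,40), (343,92)), and the basket now holds only the brush, stick and tin. Moving to the brush.

Request:
inch_along(moves={"tx":[-0.038, -0.076, -0.114, -0.152, -0.19, -0.228, -0.255, -0.2675, -0.2675, -0.2675], "ty":[0.046, 0.092, 0.138, 0.184, 0.23, 0.276, 0.308, 0.3225, 0.3225, 0.3225], "tz":[0, 0, 0, 0, 0, 0.01, 0.03, 0.04, 0.04, 0.04], "rx":[0, 0, 0, 0, 0, 0, 0, 0, 0, 0], "ry":[0, 0, 0, 0, 0, 0, 0, 0, 0, 0], "rz":[-0.012, -0.012, -0.012, -0.012, -0.012, -0.012, -0.012, -0.012, -0.012, -0.012], "aperture":[1, 1, 1, 1, 1, 1, 1, 1, 1, 1]})

```text
time: 25.28
eef_pos: [0.6371, 0.0074, 0.1968]
tcp_rot: [0.756, 0.654, 0.0, -0.0]
contact_force: [0.1, 0.8, 0.3]
opening: 0.998
finger_force: 0.0
```

```bash
python3 - <<'E'
from h import *
togo([.639,.007,.046],-.145)
shot('wrist','w2')
print(proj('w2',(.6310,-.0510,.074)),proj('w2',(.6465,.0645,.074)),proj('w2',(.639,.007,.074)))
cv2.imwrite('pics/w2c.png',cv2.resize(cv2.imread('pics/w2.png')[130:330,180:380],None,fx=3,fy=3,interpolation=2))
E
```

```text
d [-0.0002  0.002   0.1508]
rv [-0.0005 -0.0004  0.0011]
[280.10585222 257.6605683 ] [278.88922424 135.82470934] [279.7619364  200.06674098]
```

View pics/w2c.png

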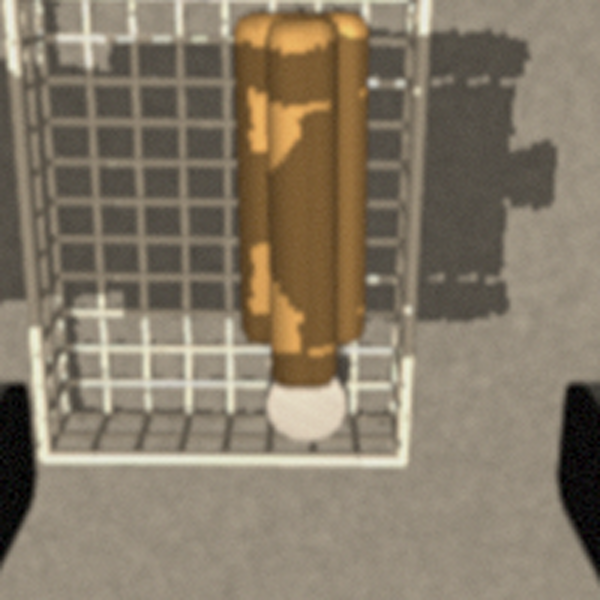

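The wrist crop shows the bar vertical at crop u≈302 (pixel 281, predicted 280), so it is centred and aligned between the fingers. Descending.

Request:
inch_along(moves={"tx":[0, 0, 0, 0, 0, 0], "ty":[0.002, 0.002, 0.002, 0.002, 0.002, 0.002], "tz":[0.04, 0.08, 0.12, 0.145, 0.151, 0.151], "rx":[0, 0, 0, 0, 0, 0], "ry":[0, 0, 0, 0, 0, 0], "rz":[0, 0, 0, 0, 0, 0], "aperture":[1, 1, 1, 1, 1, 1]})

```text
time: 26.08
eef_pos: [0.6401, 0.0066, 0.0468]
tcp_rot: [0.756, 0.654, 0.001, 0.001]
contact_force: [0.5, -0.4, 1.0]
opening: 1.0
finger_force: 0.0
```

Request:
inch_along(moves={"tx":[0, 0, 0, 0, 0, 0, 0, 0], "ty":[0, 0, 0, 0, 0, 0, 0, 0], "tz":[0, 0, 0, 0, 0, 0, 0, 0], "rx":[0, 0, 0, 0, 0, 0, 0, 0], "ry":[0, 0, 0, 0, 0, 0, 0, 0], "rz":[0, 0, 0, 0, 0, 0, 0, 0], "aperture":[0.7, 0.5, 0.35, 0.2, 0.05, 0.05, 0.05, 0.05]}, clamp_n=40)

```text
time: 27.08
eef_pos: [0.6399, 0.0058, 0.0461]
tcp_rot: [0.756, 0.654, 0.0, 0.0]
contact_force: [-1.8, -0.0, 5.0]
opening: 0.253
finger_force: 43.2
```

Request:
inch_along(moves={"tx":[0, 0, 0, 0, 0, 0], "ty":[0, 0, 0, 0, 0, 0], "tz":[-0.01, -0.025, -0.05, -0.08, -0.1, -0.1], "rx":[0, 0, 0, 0, 0, 0], "ry":[0, 0, 0, 0, 0, 0], "rz":[0, 0, 0, 0, 0, 0], "aperture":[0.05, 0.05, 0.05, 0.05, 0.05, 0.05]})

```text
time: 27.82
eef_pos: [0.641, 0.0058, 0.1482]
tcp_rot: [0.756, 0.654, 0.002, 0.002]
contact_force: [0.2, -0.3, -2.0]
opening: 0.254
finger_force: 42.5
```

```bash
python3 -c "
from h import *
togo([.438,-.343,.146],-1.68)"
```

```text
d [-0.3745 -0.1506  0.0015]
rv [ 0.0038 -0.0037  1.5351]
```

Request:
inch_along(moves={"tx":[-0.02, -0.055, -0.095, -0.14, -0.185, -0.23, -0.275, -0.32, -0.355, -0.3745], "ty":[-0.008, -0.022, -0.038, -0.056, -0.074, -0.092, -0.11, -0.128, -0.142, -0.1506], "tz":[0, 0, 0, 0, 0, 0, 0, 0, 0, 0], "rx":[0, 0, 0, 0, 0, 0, 0, 0, 0, 0], "ry":[0, 0, 0, 0, 0, 0, 0, 0, 0, 0], "rz":[0.12, 0.29, 0.46, 0.63, 0.8, 0.97, 1.14, 1.31, 1.46, 1.535], "aperture":[0.05, 0.05, 0.05, 0.05, 0.05, 0.05, 0.05, 0.05, 0.05, 0.05]})

```text
time: 29.08
eef_pos: [0.4348, -0.3438, 0.144]
tcp_rot: [0.998, -0.057, -0.001, -0.001]
contact_force: [-0.1, -0.1, -1.3]
opening: 0.253
finger_force: 42.4
```

Request:
inch_along(moves={"tx":[0, 0, 0], "ty":[0, 0, 0], "tz":[0, 0, 0], "rx":[0, 0, 0], "ry":[0, 0, 0], "rz":[0, 0, 0], "aperture":[0.05, 0.05, 0.05]})

```text
time: 29.45
eef_pos: [0.4368, -0.3419, 0.1452]
tcp_rot: [0.999, -0.054, -0.0, -0.0]
contact_force: [-0.5, 0.4, -1.7]
opening: 0.254
finger_force: 42.4
```

```bash
python3 - <<'E'
from h import *
togo([.438,-.343,.048],-1.68)
shot('wrist','w3')
shot('scene','c3');a=cv2.imread('pics/c3.png')[110:250,50:230]
cv2.imwrite('pics/g3.png',cv2.vconcat([cv2.resize(cv2.imread('pics/w3.png')[120:300],None,fx=1,fy=1),cv2.resize(a,(463,360),interpolation=2) if 0 else cv2.copyMakeBorder(cv2.resize(a,(463,360),interpolation=2),0,0,0,97,0)]))
E
```

```text
d [0.0013 0.0011 0.0972]
rv [-0.0008  0.0005  0.0017]
```

View pics/g3.png

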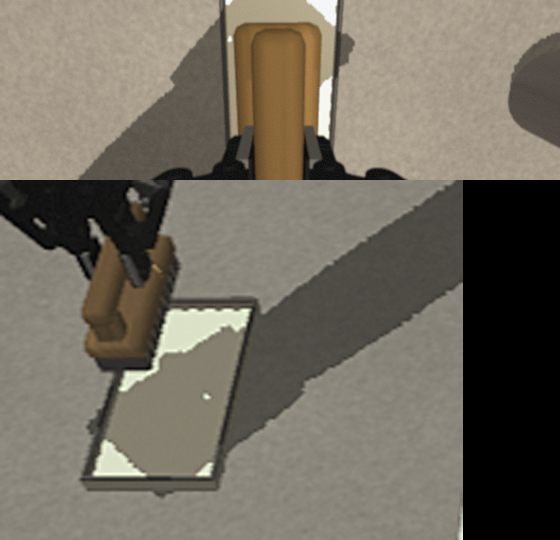

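The wrist picture shows the brush (u≈278) parallel between the tray walls (u 228 to 337), about 3 mm off centre. Lowering.

Request:
inch_along(moves={"tx":[0, 0, 0, 0, 0, 0, 0], "ty":[0.003, 0.003, 0.003, 0.003, 0.003, 0.003, 0.003], "tz":[0.02, 0.045, 0.07, 0.087, 0.094, 0.096, 0.096], "rx":[0, 0, 0, 0, 0, 0, 0], "ry":[0, 0, 0, 0, 0, 0, 0], "rz":[0, 0, 0, 0, 0, 0, 0], "aperture":[0.05, 0.05, 0.05, 0.05, 0.05, 0.05, 0.05]})

```text
time: 30.42
eef_pos: [0.4367, -0.3464, 0.0503]
tcp_rot: [0.999, -0.055, 0.001, 0.001]
contact_force: [-0.2, 0.5, -0.9]
opening: 0.255
finger_force: 42.4
```

Request:
inch_along(moves={"tx":[0, 0, 0], "ty":[0, 0, 0], "tz":[0.001, 0.002, 0.002], "rx":[0, 0, 0], "ry":[0, 0, 0], "rz":[0, 0, 0], "aperture":[0.05, 0.05, 0.05]})

```text
time: 30.8
eef_pos: [0.4362, -0.3459, 0.0478]
tcp_rot: [0.999, -0.055, 0.0, 0.0]
contact_force: [0.0, -1.3, -1.3]
opening: 0.248
finger_force: 42.4
```

Request:
inch_along(moves={"tx":[0, 0, 0], "ty":[0, 0, 0], "tz":[0.001, 0.0015, 0.0015], "rx":[0, 0, 0], "ry":[0, 0, 0], "rz":[0, 0, 0], "aperture":[0.05, 0.05, 0.05]})

```text
time: 31.18
eef_pos: [0.4362, -0.3459, 0.0462]
tcp_rot: [0.999, -0.055, 0.0, 0.0]
contact_force: [-0.1, -0.2, -0.9]
opening: 0.248
finger_force: 42.5
```

Request:
inch_along(moves={"tx":[0, 0, 0], "ty":[0, 0, 0], "tz":[0.0005, 0.0008, 0.0008], "rx":[0, 0, 0], "ry":[0, 0, 0], "rz":[0, 0, 0], "aperture":[0.05, 0.05, 0.05]})

```text
time: 31.55
eef_pos: [0.4362, -0.3459, 0.0461]
tcp_rot: [0.999, -0.055, -0.0, -0.0]
contact_force: [-2.1, 2.9, 4.5]
opening: 0.25
finger_force: 43.3
```

Request:
inch_along(moves={"tx":[0, 0, 0, 0, 0, 0, 0, 0, 0, 0], "ty":[0, 0, 0, 0, 0, 0, 0, 0, 0, 0], "tz":[0, 0, 0, 0, -0.02, -0.06, -0.11, -0.16, -0.21, -0.215], "rx":[0, 0, 0, 0, 0, 0, 0, 0, 0, 0], "ry":[0, 0, 0, 0, 0, 0, 0, 0, 0, 0], "rz":[0, 0, 0, 0, 0, 0, 0, 0, 0, 0], "aperture":[0.32, 0.45, 0.7, 1, 1, 1, 1, 1, 1, 1]})

```text
time: 32.8
eef_pos: [0.4378, -0.3476, 0.2659]
tcp_rot: [0.999, -0.055, 0.003, 0.004]
contact_force: [-0.0, 0.2, -1.1]
opening: 0.997
finger_force: 0.0
```

```bash
python3 - <<'E'
from h import *
togo([.3613,.3213,.262],-.157)
togo([.5677,-.0430,.262],-.157)
shot('scene','c4');cv2.imwrite('pics/g4.png',cv2.resize(cv2.imread('pics/c4.png')[130:250,60:220],None,fx=3,fy=3,interpolation=2))
E
```

```text
d [-0.1489 -0.6566 -0.0016]
rv [ 1.1000e-02 -7.0000e-04 -1.5229e+00]
d [ 0.0959 -0.317   0.0025]
rv [ 1.1000e-02 -7.0000e-04 -1.5229e+00]
```

View pics/g4.png

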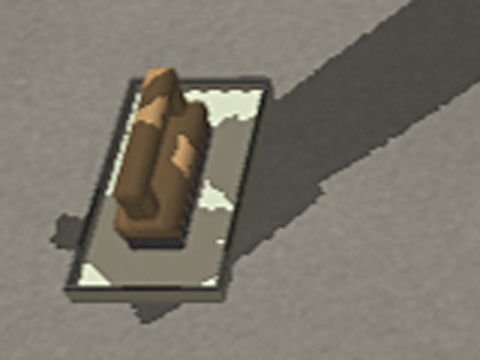

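The brush lies flat in the tray (crop (160,170)), clear of the walls. Now back to the mat via a waypoint above the basket.

Request:
inch_along(moves={"tx":[0.012, 0.024, 0.036, 0.048, 0.06, 0.072, 0.084, 0.092, 0.096, 0.096], "ty":[-0.035, -0.07, -0.105, -0.14, -0.175, -0.21, -0.25, -0.29, -0.317, -0.317], "tz":[0, 0, 0, 0, 0, 0, 0, 0, 0, 0], "rx":[0, 0, 0, 0, 0, 0, 0, 0, 0, 0], "ry":[0, 0, 0, 0, 0, 0, 0, 0, 0, 0], "rz":[-0.17, -0.34, -0.51, -0.68, -0.85, -1.02, -1.19, -1.36, -1.523, -1.523], "aperture":[1, 1, 1, 1, 1, 1, 1, 1, 1, 1]})

```text
time: 34.1
eef_pos: [0.5654, -0.0395, 0.2578]
tcp_rot: [0.76, 0.65, -0.001, -0.002]
contact_force: [0.5, -0.4, -0.9]
opening: 0.995
finger_force: 0.0
```

```bash
python3 -c "
from h import *
togo([.3613,.3213,.262],-.157)"
```

```text
d [ 0.3249 -0.2574 -0.003 ]
rv [-0.0041 -0.0004  0.002 ]
```

Request:
inch_along(moves={"tx":[0.04, 0.085, 0.13, 0.175, 0.22, 0.265, 0.3, 0.325, 0.325, 0.325], "ty":[-0.032, -0.068, -0.104, -0.14, -0.176, -0.212, -0.24, -0.2574, -0.2574, -0.2574], "tz":[0, -0.003, -0.003, -0.003, -0.003, -0.003, -0.003, -0.003, -0.003, -0.003], "rx":[0, 0, 0, 0, 0, 0, 0, 0, 0, 0], "ry":[0, 0, 0, 0, 0, 0, 0, 0, 0, 0], "rz":[0, 0, 0, 0, 0, 0, 0, 0, 0, 0], "aperture":[1, 1, 1, 1, 1, 1, 1, 1, 1, 1]})

```text
time: 35.35
eef_pos: [0.3631, 0.3189, 0.2625]
tcp_rot: [0.761, 0.649, -0.001, 0.0]
contact_force: [0.4, -0.7, -0.3]
opening: 1.0
finger_force: 0.0
```

```bash
python3 -c "
from h import *
togo([.3613,.3213,.1378],-.157)"
```

```text
d [ 0.0022 -0.002   0.1247]
rv [-0.0007  0.0015 -0.0018]
```

Request:
inch_along(moves={"tx":[0, 0, 0, 0, 0], "ty":[0, 0, 0, 0, 0], "tz":[0.04, 0.08, 0.1, 0.1, 0.1], "rx":[0, 0, 0, 0, 0], "ry":[0, 0, 0, 0, 0], "rz":[0, 0, 0, 0, 0], "aperture":[1, 1, 1, 1, 1]})

```text
time: 35.98
eef_pos: [0.3639, 0.3197, 0.1644]
tcp_rot: [0.761, 0.649, 0.001, 0.0]
contact_force: [-0.3, 0.3, 0.6]
opening: 1.001
finger_force: 0.0
```

```bash
python3 -c "
from h import *
togo([.3613,.3213,.1378],-.157)"
```

```text
d [ 0.0012 -0.0029  0.0266]
rv [ 0.0014 -0.0009 -0.0017]
```

Request:
inch_along(moves={"tx":[0.001, 0.001, 0.001, 0.001], "ty":[-0.003, -0.003, -0.003, -0.003], "tz":[0.01, 0.02, 0.026, 0.026], "rx":[0, 0, 0, 0], "ry":[0, 0, 0, 0], "rz":[0, 0, 0, 0], "aperture":[1, 1, 1, 1]})

```text
time: 36.48
eef_pos: [0.3595, 0.3213, 0.1365]
tcp_rot: [0.76, 0.65, -0.001, -0.0]
contact_force: [-0.9, -0.2, -0.5]
opening: 0.997
finger_force: 0.0
```

Request:
inch_along(moves={"tx":[0, 0, 0, 0, 0, 0, 0, 0], "ty":[0, 0, 0, 0, 0, 0, 0, 0], "tz":[0, 0, 0, 0, 0, 0, 0, 0], "rx":[0, 0, 0, 0, 0, 0, 0, 0], "ry":[0, 0, 0, 0, 0, 0, 0, 0], "rz":[0, 0, 0, 0, 0, 0, 0, 0], "aperture":[0.7, 0.55, 0.4, 0.3, 0.1, 0.1, 0.1, 0.1]}, clamp_n=40)

```text
time: 37.48
eef_pos: [0.3603, 0.3216, 0.1377]
tcp_rot: [0.76, 0.649, 0.0, 0.0]
contact_force: [0.6, 1.0, 1.9]
opening: 0.339
finger_force: 40.0
```

Request:
inch_along(moves={"tx":[0, 0, 0, 0, 0, 0], "ty":[0, 0, 0, 0, 0, 0], "tz":[-0.01, -0.025, -0.05, -0.075, -0.09, -0.09], "rx":[0, 0, 0, 0, 0, 0], "ry":[0, 0, 0, 0, 0, 0], "rz":[0, 0, 0, 0, 0, 0], "aperture":[0.1, 0.1, 0.1, 0.1, 0.1, 0.1]})

```text
time: 38.22
eef_pos: [0.3604, 0.3218, 0.2287]
tcp_rot: [0.76, 0.65, 0.001, 0.0]
contact_force: [0.2, -0.2, -3.0]
opening: 0.338
finger_force: 40.1
```

```bash
python3 -c "
from h import *
togo([.5677,-.0430,.2278],-.157)"
```

```text
d [-0.328   0.2617  0.0009]
rv [ 0.0021 -0.0018  0.0001]
```

Request:
inch_along(moves={"tx":[-0.02, -0.06, -0.105, -0.15, -0.195, -0.24, -0.28, -0.31, -0.325, -0.328], "ty":[0.016, 0.048, 0.084, 0.12, 0.156, 0.192, 0.224, 0.248, 0.259, 0.2617], "tz":[0, 0, 0, 0, 0, 0, 0, 0, 0, 0], "rx":[0, 0, 0, 0, 0, 0, 0, 0, 0, 0], "ry":[0, 0, 0, 0, 0, 0, 0, 0, 0, 0], "rz":[0, 0, 0, 0, 0, 0, 0, 0, 0, 0], "aperture":[0.1, 0.1, 0.1, 0.1, 0.1, 0.1, 0.1, 0.1, 0.1, 0.1]})

```text
time: 39.48
eef_pos: [0.5667, -0.0437, 0.2261]
tcp_rot: [0.761, 0.649, -0.001, -0.001]
contact_force: [-1.7, 0.2, -4.6]
opening: 0.339
finger_force: 40.3
```

Request:
inch_along(moves={"tx":[0, 0, 0, 0], "ty":[0, 0, 0, 0], "tz":[0.02, 0.03, 0.03, 0.03], "rx":[0, 0, 0, 0], "ry":[0, 0, 0, 0], "rz":[0, 0, 0, 0], "aperture":[0.1, 0.1, 0.1, 0.1]})

```text
time: 39.98
eef_pos: [0.5672, -0.0429, 0.1975]
tcp_rot: [0.76, 0.65, 0.0, 0.0]
contact_force: [0.4, -0.8, -3.2]
opening: 0.339
finger_force: 40.2
```

```bash
python3 -c "
from h import *
togo([.5677,-.0430,.1378],-.157)"
```

```text
d [-0.      0.0005  0.0597]
rv [ 0.0004 -0.      0.0008]
```

Request:
inch_along(moves={"tx":[0, 0, 0, 0, 0, 0], "ty":[0, 0, 0, 0, 0, 0], "tz":[0.02, 0.04, 0.053, 0.057, 0.058, 0.058], "rx":[0, 0, 0, 0, 0, 0], "ry":[0, 0, 0, 0, 0, 0], "rz":[0, 0, 0, 0, 0, 0], "aperture":[0.1, 0.1, 0.1, 0.1, 0.1, 0.1]})

```text
time: 40.72
eef_pos: [0.5677, -0.0435, 0.14]
tcp_rot: [0.76, 0.649, 0.0, 0.001]
contact_force: [-0.0, 0.1, -4.0]
opening: 0.34
finger_force: 40.2
```

Request:
inch_along(moves={"tx":[0, 0, 0], "ty":[0, 0, 0], "tz":[0.001, 0.0015, 0.0015], "rx":[0, 0, 0], "ry":[0, 0, 0], "rz":[0, 0, 0], "aperture":[0.1, 0.1, 0.1]})

```text
time: 41.1
eef_pos: [0.5672, -0.0434, 0.138]
tcp_rot: [0.76, 0.649, 0.0, 0.0]
contact_force: [-1.2, 0.2, -3.4]
opening: 0.338
finger_force: 40.2
```

Request:
inch_along(moves={"tx":[0, 0, 0], "ty":[0, 0, 0], "tz":[0.0007, 0.001, 0.001], "rx":[0, 0, 0], "ry":[0, 0, 0], "rz":[0, 0, 0], "aperture":[0.1, 0.1, 0.1]})

```text
time: 41.48
eef_pos: [0.5675, -0.0435, 0.1377]
tcp_rot: [0.76, 0.649, 0.0, 0.0]
contact_force: [-1.0, 0.7, 2.4]
opening: 0.338
finger_force: 40.8
```

Request:
inch_along(moves={"tx":[0, 0, 0, 0, 0, 0, 0, 0, 0], "ty":[0, 0, 0, 0, 0, 0, 0, 0, 0], "tz":[0, 0, 0, 0, -0.01, -0.04, -0.08, -0.12, -0.12], "rx":[0, 0, 0, 0, 0, 0, 0, 0, 0], "ry":[0, 0, 0, 0, 0, 0, 0, 0, 0], "rz":[0, 0, 0, 0, 0, 0, 0, 0, 0], "aperture":[0.42, 0.55, 0.8, 1, 1, 1, 1, 1, 1]})

```text
time: 42.6
eef_pos: [0.5695, -0.0439, 0.2625]
tcp_rot: [0.76, 0.65, 0.003, 0.004]
contact_force: [0.2, -0.5, -1.0]
opening: 1.001
finger_force: 0.0
```

```bash
python3 -c "
from h import *
togo([.4554,.3083,.262],-.157)"
```

```text
d [ 0.3301 -0.1677 -0.0015]
rv [0.0099 0.001  0.0001]
```

Request:
inch_along(moves={"tx":[0.04, 0.09, 0.14, 0.19, 0.24, 0.29, 0.32, 0.33, 0.33], "ty":[-0.02, -0.045, -0.07, -0.095, -0.12, -0.145, -0.16, -0.167, -0.167], "tz":[0, 0, 0, 0, 0, 0, 0, 0, 0], "rx":[0, 0, 0, 0, 0, 0, 0, 0, 0], "ry":[0, 0, 0, 0, 0, 0, 0, 0, 0], "rz":[0, 0, 0, 0, 0, 0, 0, 0, 0], "aperture":[1, 1, 1, 1, 1, 1, 1, 1, 1]})

```text
time: 43.72
eef_pos: [0.4534, 0.3085, 0.2561]
tcp_rot: [0.76, 0.65, -0.001, 0.0]
contact_force: [0.8, -0.3, 0.3]
opening: 1.001
finger_force: 0.0
```

Request:
inch_along(moves={"tx":[0, 0, 0, 0, 0], "ty":[0, 0, 0, 0, 0], "tz":[0.04, 0.08, 0.1, 0.1, 0.1], "rx":[0, 0, 0, 0, 0], "ry":[0, 0, 0, 0, 0], "rz":[0, 0, 0, 0, 0], "aperture":[1, 1, 1, 1, 1]})

```text
time: 44.35
eef_pos: [0.4549, 0.3081, 0.158]
tcp_rot: [0.761, 0.649, 0.001, 0.0]
contact_force: [0.3, 0.3, 0.4]
opening: 1.0
finger_force: 0.0
```

```bash
python3 -c "
from h import *
togo([.4554,.3083,.1334],-.157)"
```

```text
d [0.0002 0.0004 0.0246]
rv [ 0.0016 -0.0008 -0.0013]
```

Request:
inch_along(moves={"tx":[0, 0, 0, 0], "ty":[0.001, 0.001, 0.001, 0.001], "tz":[0.01, 0.02, 0.0245, 0.0245], "rx":[0, 0, 0, 0], "ry":[0, 0, 0, 0], "rz":[0, 0, 0, 0], "aperture":[1, 1, 1, 1]})

```text
time: 44.85
eef_pos: [0.4544, 0.3084, 0.1316]
tcp_rot: [0.76, 0.65, -0.001, -0.0]
contact_force: [0.3, 0.0, 0.3]
opening: 1.0
finger_force: 0.0
```

Request:
inch_along(moves={"tx":[0, 0, 0, 0, 0, 0, 0, 0], "ty":[0, 0, 0, 0, 0, 0, 0, 0], "tz":[0, 0, 0, 0, 0, 0, 0, 0], "rx":[0, 0, 0, 0, 0, 0, 0, 0], "ry":[0, 0, 0, 0, 0, 0, 0, 0], "rz":[0, 0, 0, 0, 0, 0, 0, 0], "aperture":[0.7, 0.55, 0.4, 0.3, 0.1, 0.1, 0.1, 0.1]}, clamp_n=40)

```text
time: 45.85
eef_pos: [0.455, 0.3087, 0.1328]
tcp_rot: [0.76, 0.649, 0.0, 0.0]
contact_force: [-0.4, 1.1, 3.9]
opening: 0.359
finger_force: 40.2
```

Request:
inch_along(moves={"tx":[0, 0, 0, 0, 0, 0], "ty":[0, 0, 0, 0, 0, 0], "tz":[-0.01, -0.025, -0.05, -0.075, -0.09, -0.09], "rx":[0, 0, 0, 0, 0, 0], "ry":[0, 0, 0, 0, 0, 0], "rz":[0, 0, 0, 0, 0, 0], "aperture":[0.1, 0.1, 0.1, 0.1, 0.1, 0.1]})

```text
time: 46.6
eef_pos: [0.4555, 0.3087, 0.2239]
tcp_rot: [0.76, 0.649, 0.001, 0.0]
contact_force: [0.4, -0.1, -3.3]
opening: 0.36
finger_force: 40.1
```

```bash
python3 -c "
from h import *
togo([.5767,.0194,.2234],-.157)"
```

```text
d [-0.2668  0.165   0.0005]
rv [ 0.0026 -0.0016  0.    ]
```

Request:
inch_along(moves={"tx":[-0.02, -0.055, -0.095, -0.14, -0.185, -0.225, -0.25, -0.262, -0.267, -0.267], "ty":[0.012, 0.034, 0.059, 0.087, 0.115, 0.14, 0.155, 0.163, 0.165, 0.165], "tz":[0, 0, 0, 0, 0, 0, 0, 0, 0, 0], "rx":[0, 0, 0, 0, 0, 0, 0, 0, 0, 0], "ry":[0, 0, 0, 0, 0, 0, 0, 0, 0, 0], "rz":[0, 0, 0, 0, 0, 0, 0, 0, 0, 0], "aperture":[0.1, 0.1, 0.1, 0.1, 0.1, 0.1, 0.1, 0.1, 0.1, 0.1]})

```text
time: 47.85
eef_pos: [0.5756, 0.0196, 0.2219]
tcp_rot: [0.76, 0.65, -0.0, -0.001]
contact_force: [-0.2, -0.4, -2.1]
opening: 0.364
finger_force: 40.1
```

Request:
inch_along(moves={"tx":[0, 0, 0, 0], "ty":[0, 0, 0, 0], "tz":[0.02, 0.03, 0.03, 0.03], "rx":[0, 0, 0, 0], "ry":[0, 0, 0, 0], "rz":[0, 0, 0, 0], "aperture":[0.1, 0.1, 0.1, 0.1]})

```text
time: 48.35
eef_pos: [0.5761, 0.0192, 0.1924]
tcp_rot: [0.76, 0.65, 0.0, 0.0]
contact_force: [0.1, 0.1, -2.5]
opening: 0.362
finger_force: 40.0
```

```bash
python3 -c "
from h import *
togo([.5767,.0194,.1328],-.157)"
```

```text
d [0.0003 0.0005 0.0596]
rv [ 0.0001 -0.      0.0003]
```

Request:
inch_along(moves={"tx":[0, 0, 0, 0, 0, 0], "ty":[0, 0, 0, 0, 0, 0], "tz":[0.02, 0.04, 0.053, 0.057, 0.058, 0.058], "rx":[0, 0, 0, 0, 0, 0], "ry":[0, 0, 0, 0, 0, 0], "rz":[0, 0, 0, 0, 0, 0], "aperture":[0.1, 0.1, 0.1, 0.1, 0.1, 0.1]})

```text
time: 49.1
eef_pos: [0.5766, 0.0189, 0.135]
tcp_rot: [0.76, 0.649, 0.0, 0.001]
contact_force: [0.1, -0.8, -2.9]
opening: 0.363
finger_force: 40.0
```

Request:
inch_along(moves={"tx":[0, 0, 0], "ty":[0, 0, 0], "tz":[0.001, 0.0018, 0.0018], "rx":[0, 0, 0], "ry":[0, 0, 0], "rz":[0, 0, 0], "aperture":[0.1, 0.1, 0.1]})

```text
time: 49.48
eef_pos: [0.5762, 0.019, 0.1328]
tcp_rot: [0.76, 0.649, 0.0, 0.0]
contact_force: [-0.5, -0.1, -1.9]
opening: 0.36
finger_force: 40.3
```

Request:
inch_along(moves={"tx":[0, 0], "ty":[0, 0], "tz":[0.0005, 0.0005], "rx":[0, 0], "ry":[0, 0], "rz":[0, 0], "aperture":[0.1, 0.1]})

```text
time: 49.72
eef_pos: [0.5763, 0.0189, 0.1328]
tcp_rot: [0.76, 0.649, 0.0, 0.0]
contact_force: [-1.1, 0.5, 1.6]
opening: 0.359
finger_force: 40.5
```

Down. Releasing and going for the canister.

Request:
inch_along(moves={"tx":[0, 0, 0, 0, 0, 0, 0, 0, 0], "ty":[0, 0, 0, 0, 0, 0, 0, 0, 0], "tz":[0, 0, 0, 0, -0.01, -0.04, -0.08, -0.12, -0.12], "rx":[0, 0, 0, 0, 0, 0, 0, 0, 0], "ry":[0, 0, 0, 0, 0, 0, 0, 0, 0], "rz":[0, 0, 0, 0, 0, 0, 0, 0, 0], "aperture":[0.42, 0.55, 0.8, 1, 1, 1, 1, 1, 1]})

```text
time: 50.85
eef_pos: [0.5784, 0.0187, 0.2577]
tcp_rot: [0.76, 0.65, 0.003, 0.004]
contact_force: [0.3, 0.1, -0.0]
opening: 1.003
finger_force: 0.0
```

```bash
python3 -c "
from h import *
togo([.5497,.2955,.25],-.157)"
```

```text
d [ 0.2689 -0.0717  0.007 ]
rv [ 0.0099 -0.0001  0.0001]
```

Request:
inch_along(moves={"tx":[0.04, 0.085, 0.13, 0.175, 0.22, 0.255, 0.269, 0.269], "ty":[-0.011, -0.023, -0.035, -0.047, -0.059, -0.068, -0.0705, -0.0705], "tz":[0, 0, 0, 0, 0, 0, 0, 0], "rx":[0, 0, 0, 0, 0, 0, 0, 0], "ry":[0, 0, 0, 0, 0, 0, 0, 0], "rz":[0, 0, 0, 0, 0, 0, 0, 0], "aperture":[1, 1, 1, 1, 1, 1, 1, 1]})

```text
time: 51.85
eef_pos: [0.5482, 0.2957, 0.2512]
tcp_rot: [0.76, 0.65, -0.001, 0.0]
contact_force: [0.3, -0.7, 0.5]
opening: 1.001
finger_force: 0.0
```

Request:
inch_along(moves={"tx":[0, 0, 0, 0, 0], "ty":[0, 0, 0, 0, 0], "tz":[0.04, 0.08, 0.1, 0.1, 0.1], "rx":[0, 0, 0, 0, 0], "ry":[0, 0, 0, 0, 0], "rz":[0, 0, 0, 0, 0], "aperture":[1, 1, 1, 1, 1]})

```text
time: 52.48
eef_pos: [0.5498, 0.2957, 0.154]
tcp_rot: [0.761, 0.649, 0.001, 0.001]
contact_force: [-0.3, 0.2, 0.0]
opening: 0.998
finger_force: 0.0
```

```bash
python3 -c "
from h import *
togo([.5497,.2955,.116],-.157)"
```

```text
d [-0.0002 -0.0002  0.038 ]
rv [ 0.0028 -0.0014 -0.0006]
```

Request:
inch_along(moves={"tx":[0, 0, 0, 0], "ty":[0, 0, 0, 0], "tz":[0.015, 0.03, 0.037, 0.037], "rx":[0, 0, 0, 0], "ry":[0, 0, 0, 0], "rz":[0, 0, 0, 0], "aperture":[1, 1, 1, 1]})

```text
time: 52.98
eef_pos: [0.5477, 0.2955, 0.1137]
tcp_rot: [0.76, 0.65, -0.001, -0.0]
contact_force: [-0.3, -0.4, 0.3]
opening: 1.0
finger_force: 0.0
```

Request:
inch_along(moves={"tx":[0, 0, 0, 0, 0, 0], "ty":[0, 0, 0, 0, 0, 0], "tz":[0, 0, 0, 0, 0, 0], "rx":[0, 0, 0, 0, 0, 0], "ry":[0, 0, 0, 0, 0, 0], "rz":[0, 0, 0, 0, 0, 0], "aperture":[0.7, 0.6, 0.5, 0.3, 0.3, 0.3]}, clamp_n=40)

```text
time: 53.72
eef_pos: [0.5489, 0.2959, 0.1159]
tcp_rot: [0.76, 0.649, 0.001, 0.0]
contact_force: [-0.8, -0.8, 5.4]
opening: 0.588
finger_force: 42.1
```

Request:
inch_along(moves={"tx":[0, 0, 0, 0, 0, 0], "ty":[0, 0, 0, 0, 0, 0], "tz":[-0.01, -0.025, -0.05, -0.075, -0.09, -0.09], "rx":[0, 0, 0, 0, 0, 0], "ry":[0, 0, 0, 0, 0, 0], "rz":[0, 0, 0, 0, 0, 0], "aperture":[0.3, 0.3, 0.3, 0.3, 0.3, 0.3]})

```text
time: 54.48
eef_pos: [0.5491, 0.2959, 0.2067]
tcp_rot: [0.76, 0.649, 0.001, 0.001]
contact_force: [-0.3, 0.1, -2.5]
opening: 0.587
finger_force: 42.0
```

```bash
python3 -c "
from h import *
togo([.5874,.0807,.206],-.157)"
```

```text
d [-0.2066  0.0715  0.0006]
rv [ 0.0026 -0.0014 -0.    ]
```

Request:
inch_along(moves={"tx":[-0.015, -0.045, -0.085, -0.125, -0.165, -0.19, -0.203, -0.2066, -0.2066], "ty":[0.005, 0.015, 0.029, 0.043, 0.056, 0.065, 0.07, 0.0715, 0.0715], "tz":[0, 0, 0, 0, 0, 0, 0, 0, 0], "rx":[0, 0, 0, 0, 0, 0, 0, 0, 0], "ry":[0, 0, 0, 0, 0, 0, 0, 0, 0], "rz":[0, 0, 0, 0, 0, 0, 0, 0, 0], "aperture":[0.3, 0.3, 0.3, 0.3, 0.3, 0.3, 0.3, 0.3, 0.3]})

```text
time: 55.6
eef_pos: [0.5865, 0.0808, 0.2046]
tcp_rot: [0.76, 0.65, -0.0, -0.0]
contact_force: [-0.5, 1.0, -1.6]
opening: 0.589
finger_force: 41.9
```

Request:
inch_along(moves={"tx":[0, 0, 0, 0], "ty":[0, 0, 0, 0], "tz":[0.02, 0.03, 0.03, 0.03], "rx":[0, 0, 0, 0], "ry":[0, 0, 0, 0], "rz":[0, 0, 0, 0], "aperture":[0.3, 0.3, 0.3, 0.3]})

```text
time: 56.1
eef_pos: [0.5869, 0.0807, 0.175]
tcp_rot: [0.76, 0.65, 0.0, 0.0]
contact_force: [-0.3, -0.3, -1.3]
opening: 0.585
finger_force: 42.1
```

```bash
python3 -c "
from h import *
togo([.5874,.0807,.1159],-.157)"
```

```text
d [0.0001 0.0005 0.0591]
rv [ 0.0001 -0.      0.0003]
```

Request:
inch_along(moves={"tx":[0, 0, 0, 0, 0, 0], "ty":[0, 0, 0, 0, 0, 0], "tz":[0.02, 0.04, 0.053, 0.057, 0.058, 0.058], "rx":[0, 0, 0, 0, 0, 0], "ry":[0, 0, 0, 0, 0, 0], "rz":[0, 0, 0, 0, 0, 0], "aperture":[0.3, 0.3, 0.3, 0.3, 0.3, 0.3]})

```text
time: 56.85
eef_pos: [0.5873, 0.0804, 0.1176]
tcp_rot: [0.76, 0.649, 0.001, 0.001]
contact_force: [0.1, -0.7, -2.0]
opening: 0.586
finger_force: 42.0
```

Request:
inch_along(moves={"tx":[0, 0, 0], "ty":[0, 0, 0], "tz":[0.001, 0.0015, 0.0015], "rx":[0, 0, 0], "ry":[0, 0, 0], "rz":[0, 0, 0], "aperture":[0.3, 0.3, 0.3]})

```text
time: 57.22
eef_pos: [0.587, 0.0805, 0.1159]
tcp_rot: [0.76, 0.649, 0.0, 0.0]
contact_force: [0.4, 0.4, -0.4]
opening: 0.59
finger_force: 42.3
```

Request:
inch_along(moves={"tx":[0, 0], "ty":[0, 0], "tz":[0.0005, 0.0005], "rx":[0, 0], "ry":[0, 0], "rz":[0, 0], "aperture":[0.3, 0.3]})

```text
time: 57.48
eef_pos: [0.587, 0.0805, 0.1159]
tcp_rot: [0.76, 0.65, 0.0, 0.0]
contact_force: [-0.7, -0.2, 2.3]
opening: 0.584
finger_force: 42.4
```

Down. Releasing, rising well clear and moving aside, then checking.

Request:
inch_along(moves={"tx":[0, 0, 0, 0, 0, 0, 0, 0, 0.04, 0.1], "ty":[0, 0, 0, 0, 0, 0, 0, 0, -0.01, -0.03], "tz":[0, 0, 0, 0, -0.01, -0.04, -0.08, -0.13, -0.16, -0.16], "rx":[0, 0, 0, 0, 0, 0, 0, 0, 0, 0], "ry":[0, 0, 0, 0, 0, 0, 0, 0, 0, 0], "rz":[0, 0, 0, 0, 0, 0, 0, 0, 0, 0], "aperture":[0.65, 0.75, 0.9, 1, 1, 1, 1, 1, 1, 1]})

```text
time: 58.72
eef_pos: [0.5752, 0.1833, 0.2806]
tcp_rot: [0.761, 0.648, 0.004, 0.003]
contact_force: [0.8, 0.7, -0.6]
opening: 0.996
finger_force: 0.0
```

Request:
inch_along(moves={"tx":[0.05, 0.1, 0.1, 0.1], "ty":[-0.02, -0.04, -0.04, -0.04], "tz":[0, 0, 0, 0], "rx":[0, 0, 0, 0], "ry":[0, 0, 0, 0], "rz":[0, 0, 0, 0], "aperture":[1, 1, 1, 1]})

```text
time: 59.22
eef_pos: [0.5491, 0.288, 0.2755]
tcp_rot: [0.76, 0.65, 0.0, 0.0]
contact_force: [-0.1, 0.1, 0.7]
opening: 0.996
finger_force: 0.0
```

```bash
python3 - <<'E'
from h import *
shot('scene','c5');shot('side','s5')
f=lambda n,x,y,w,h:cv2.resize(cv2.imread(f'pics/{n}.png')[y:y+h,x:x+w],(400,300),interpolation=2)
cv2.imwrite('pics/g5.png',cv2.vconcat([cv2.hconcat([f('c0' if 0 else 'scene0',205,150,160,120),f('c5',205,150,160,120)]),cv2.hconcat([f('side0',200,145,160,120),f('s5',200,145,160,120)])]))
E
```

```text
(no output)
```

View pics/g5.png

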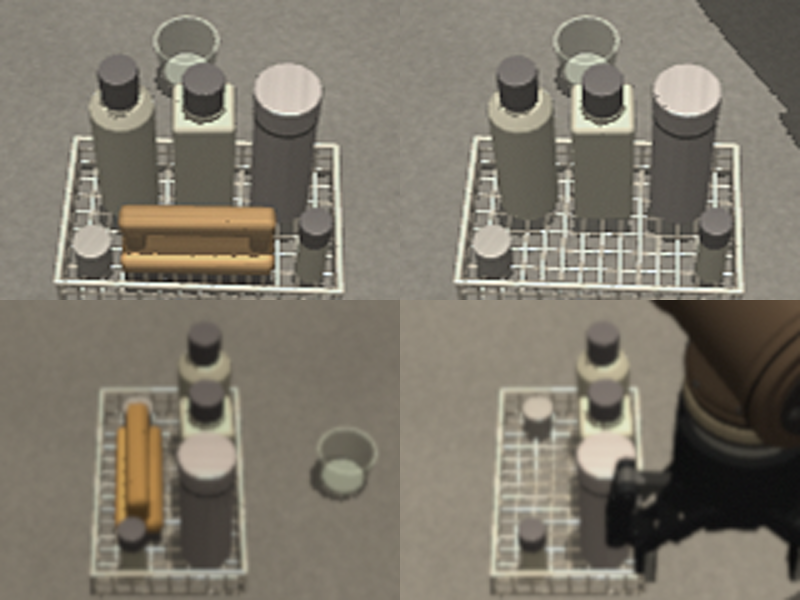

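View pics/c5.png

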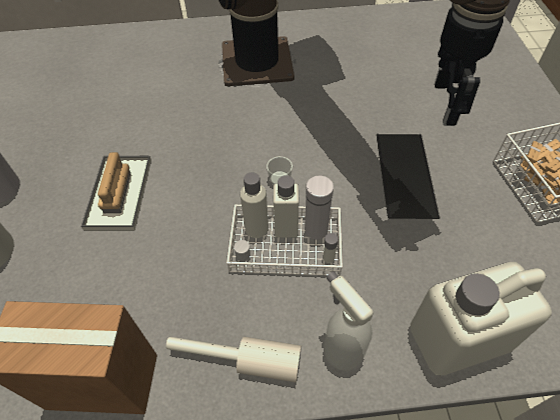

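Before and after agree to about a pixel: the caps are at (252,179), (287,182) and (319,185). The brush is flat in the tray at (115,185), the stick, tin and cup have not moved, and the robot is clear.

```bash
python3 -c "
from plant import ctrl
print(ctrl.sign_off())"
```

```text
the job is handed in; nothing more can be done
None
```

I handed the job in at about 59 s: the brush lies flat in the tray, bristles down, both bottles and the canister are back upright on their spots (the pictures match to about a pixel), and the stick, tin and cup look unmoved; no verdict was returned.

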